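Find the unlocked cover of the junction box and tip it open

ROBOT

A 6-joint arm with a two-finger parallel gripper is mounted at the origin on a cart in front of the work surface, level with it; the furniture and walls round the work are solid. World frame = base frame: x ahead of the robot, y to its left, z up, the work surface at z = 0. Lengths are in m, angles in rad, forces in N, time in s.
With the tool pointing down it reaches from about 0.35 to 1 m from the base axis. Payload 7.1 kg.
Tool frame: the origin (TCP) lies at the very end of the fingers, on their centre line; the grasp point (between the pads) lies 19 mm behind it (tcp_to_grasp is the distance from the TCP to the grasp point, in m); z points along the fingers, y is the line along which they close (so a half turn about z gives the same grasp; the last joint's range is limited). The gripper opens to 85 mm and grips with 20 to 120 N. Pads are 22 mm wide; open, the fingers measure 114 mm over their backs; the gripper's body (76 mm by 85 mm) begins 54 mm behind the grasp point. The pads swing forward as they close: fully open they stand 13 mm farther back than shut.
Start: joints at [1.306, 0.423, 1.63, -0, 1.089, -0.019], TCP at [0.152, 0.606, 0.231] pointing down, gripper open.
Joint ranges: [-3, 3], [-0.9, 2.11], [0.09, 2.58], [-1.31, 4.45], [0.11, 2.69], [-2.54, 2.54]. Speed limits (rad/s): [2.39, 2.39, 3.01, 3.14, 3.14, 3.14].

INTERFACE

Orientations are given as [roll, pitch, yaw] about the fixed x, y, z axes, in that order (R = Rz(yaw) Ry(pitch) Rx(roll)).
In Python, from station import * gives the robot as it stands.
- The arm moves only by the shell command python3 -m handwheel 'ROWS'. ROWS is JSON, a list of rows, each an object with "translation": the shift along the tool's x, y, z in cm, a list of three; "roll": the turn about the tool's z in degrees; "jaw": the finger opening in cm, from 0 to 8.54. A call has 1 to 10 rows; each row is the pose to reach, as a shift and turn from the pose commanded when the call began, along the tool's axes at that moment; what a row does not reach only later rows make up. A row lasts 1/12 s, in which the tool goes at most 41.7 mm and 7.16 degrees, less where a joint would pass 70% of its speed; a pose out of reach is approached as far as the arm can. A call with a gripper value outside its range is refused whole. The fingers move at their own pace and stop on an object; the grip force is fixed at half the most. Time passes only in rows, so rows that repeat a pose let the fingers close. It gives the time, the measured TCP pose, the force, the opening and the grip force at its end, in the units of the state.
- sense(): the state, without advancing time (a new reading comes with each control period).
- get_image(name): name is "scene" or "top" or "wrist"; returns a dict with "pixels" (384x512x3 uint8, red, green, blue), "z_map" (384x512 float32, m along the optical axis (not along the pixel's ray), 0 where there is no reading), "K" (3x3 intrinsics, pixels), "xyz" and "attitude" of the camera in the world. Camera axes: x right, y down, z forward; pixel columns grow to the right and rows downward; lengths in m; the calibration is good to about 2 mm. A picture is of the moment at which its call begins.
- sign_off(): hands the job in; it is judged then, once.
The state is a dict: "time_s": time; "joints": joint angles; "qvel": joint speeds; "joint_efforts": joint torques, N m; "position": TCP position; "ee_rot": TCP orientation; "ft_force": force on the tool from outside, world axes, zero at the start; "torque": the same for the moment, N m; "finger_gap": finger opening in m; "finger_force": force on a finger pad.
Only numpy, scipy, OpenCV 4.12 (cv2) and the standard library are available. Lean on these libraries where they do the work, as an engineer would, in place of code of your own. Each camera call takes 0.05 s, during which the arm holds its last target. There are 200 camera calls.

TASK

One of the four covers on the thermocouple junction box has had its lock released, but it cannot be told by eye: press the ribbed ends one after another with a fingertip until you find the cover that rocks, press that end down so that its front edge rises, then push the raised edge up and over until the cover leans back past upright against its stop. Only press and push; do not shove or lift the box, leave the other covers shut and the things around alone, and finish clear of everything.

Things in the scene. Friction and masses are not known exactly. Their poses are not given: they have to be found in the camera images.
- junction_box: grey junction box, 150 deep (x) x 350 wide (y) x 75 mm high, 3.6 kg, loose on rubber feet. Origin: centre of its underside; x to its back (away from the robot), y left, z up. Four identical plain steel covers lie flush in its top, 74 mm apart along y, each 60 wide, 106 long (x), 4 mm thick. A lock bolt, hidden inside, is raised under three of them and down under the fourth.
- cover_1 (a joint): hinge angle of the leftmost cover, rad: 0 shut; grows as the ribbed end (back) goes down and the front edge rises up and over to the back; 1.57 upright, 1.92 at its stop. The pin runs along y across the cover, 8 mm behind the box's centre, 73 mm over the table. Friction hinge (0.02 N m): the cover stays where it is left.
- cover_1_press (a point): middle of the press end (black ribbed pad, 30x46 mm) of the leftmost cover, on its upper face, 24 mm behind its hinge pin; moves with it. The press end reaches 42 mm behind the pin. Locked, it gives under 1 mm and stands firm; unlocked, it dips under 1 to 3 N into a well in which a fingertip can follow it 25 mm down.
- cover_1_edge (a point): middle of the front edge of the leftmost cover, 64 mm in front of its hinge pin, half-way through its thickness (moves with the cover)
- cover_2 (a joint): hinge angle of the second from the left cover, rad: 0 shut; grows as the ribbed end (back) goes down and the front edge rises up and over to the back; 1.57 upright, 1.92 at its stop. The pin runs along y across the cover, 8 mm behind the box's centre, 73 mm over the table. Friction hinge (0.02 N m): the cover stays where it is left.
- cover_2_press (a point): middle of the press end (black ribbed pad, 30x46 mm) of the second from the left cover, on its upper face, 24 mm behind its hinge pin; moves with it. The press end reaches 42 mm behind the pin. Locked, it gives under 1 mm and stands firm; unlocked, it dips under 1 to 3 N into a well in which a fingertip can follow it 25 mm down.
- cover_2_edge (a point): middle of the front edge of the second from the left cover, 64 mm in front of its hinge pin, half-way through its thickness (moves with the cover)
- cover_3 (a joint): hinge angle of the third from the left cover, rad: 0 shut; grows as the ribbed end (back) goes down and the front edge rises up and over to the back; 1.57 upright, 1.92 at its stop. The pin runs along y across the cover, 8 mm behind the box's centre, 73 mm over the table. Friction hinge (0.02 N m): the cover stays where it is left.
- cover_3_press (a point): middle of the press end (black ribbed pad, 30x46 mm) of the third from the left cover, on its upper face, 24 mm behind its hinge pin; moves with it. The press end reaches 42 mm behind the pin. Locked, it gives under 1 mm and stands firm; unlocked, it dips under 1 to 3 N into a well in which a fingertip can follow it 25 mm down.
- cover_3_edge (a point): middle of the front edge of the third from the left cover, 64 mm in front of its hinge pin, half-way through its thickness (moves with the cover)
- cover_4 (a joint): hinge angle of the rightmost cover, rad: 0 shut; grows as the ribbed end (back) goes down and the front edge rises up and over to the back; 1.57 upright, 1.92 at its stop. The pin runs along y across the cover, 8 mm behind the box's centre, 73 mm over the table. Friction hinge (0.02 N m): the cover stays where it is left.
- cover_4_press (a point): middle of the press end (black ribbed pad, 30x46 mm) of the rightmost cover, on its upper face, 24 mm behind its hinge pin; moves with it. The press end reaches 42 mm behind the pin. Locked, it gives under 1 mm and stands firm; unlocked, it dips under 1 to 3 N into a well in which a fingertip can follow it 25 mm down.
- cover_4_edge (a point): middle of the front edge of the rightmost cover, 64 mm in front of its hinge pin, half-way through its thickness (moves with the cover)
- nut: brass compression nut 24x27x23 mm standing on the box's left-hand end strip; origin at the centre of its underside. A bystander, to be left alone
- screwdriver: flat screwdriver with a blue handle, 182 mm long, lying in front of the box; origin at the centre of its underside. A bystander, to be left alone
- eraser: blue and white eraser 21x45x13 mm, in front of the box; origin at the centre of its underside. A bystander, to be left alone
- tweezers: steel tweezers 158 mm long, lying in front of the box; origin at the centre of its underside. A bystander, to be left alone
- cutters: side cutters with red handles, 133 mm long, lying to the left of the box; origin at the centre of its underside. A bystander, to be left alone

How it is judged:
By the outcome, as a careful person would: the job done as asked, in the order asked, and still so for the second after the job is handed in, with the robot touching nothing.
It also fails if it takes over 54 s, if anything falls off the work surface, if the arm or the gripper's body presses on something with over 40 N, if the wrist force passes 120 N, or if a joint passes its speed limit or range.

## Working session

There is one attempt and no reset: what is moved stays moved. The work goes in short steps, Python scripts to look and compute and a shell command to move; the robot and the scene stay as the last step left them, time stands still between calls to the robot, and variables do not carry over. Pictures are saved under pics/ and viewed, at most 10 in all, crops included, and the job is handed in when it is done.

```bash
mkdir -p pics; cat > h.py <<'E'
from station import *
import numpy as np, cv2
from scipy.spatial.transform import Rotation as R
def pts(im):
    z=im["z_map"];K=np.array(im["K"]);v,u=np.mgrid[:z.shape[0],:z.shape[1]]
    c=np.stack([(u-K[0,2])/K[0,0]*z,(v-K[1,2])/K[1,1]*z,z],-1)
    a=np.array(im["attitude"]);M=a if a.shape==(3,3) else R.from_euler('xyz',a).as_matrix()
    return c@M.T+np.array(im["xyz"])
def save(im,n): cv2.imwrite("pics/"+n,cv2.cvtColor(im["pixels"],cv2.COLOR_RGB2BGR))
E
python3 - <<'E'
from h import *
s=sense();print({k:np.round(v,3).tolist() for k,v in s.items()})
for n in["top","scene"]:
    im=get_image(n);save(im,n+"0.png");print(n,im["xyz"],im["attitude"],im["K"])
    np.savez("pics/"+n+"0.npz",p=pts(im),c=im["pixels"])
E
```

```text
{'time_s': 0.0, 'joints': [1.306, 0.424, 1.631, 0.0, 1.089, -0.019], 'qvel': [-0.001, 0.0, 0.001, 0.002, 0.0, -0.0], 'joint_efforts': [-0.001, -55.74, -28.174, 0.0, 0.007, 0.0], 'position': [0.152, 0.606, 0.231], 'ee_rot': [-3.14, -0.0, 2.896], 'ft_force': [0.736, -0.548, -0.003], 'torque': [-0.008, -0.023, 0.007], 'finger_force': 0.0, 'finger_gap': 0.085}
top [0.38502607 0.16901791 1.0132991 ] [-3.00964476  0.00642433 -1.5829389 ] [[419.19127661   0.         260.84763022]
 [  0.         419.19127661 192.00328795]
 [  0.           0.           1.        ]]
scene [-0.05743182 -0.447803    0.48120639] [-2.02855538e+00  2.10878862e-04 -7.20550864e-01] [[440.4098567    0.         260.48964973]
 [  0.         440.4098567  200.37084006]
 [  0.           0.           1.        ]]
```

View pics/top0.png

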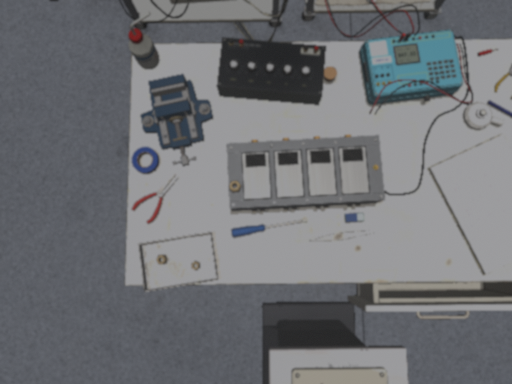

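View pics/scene0.png

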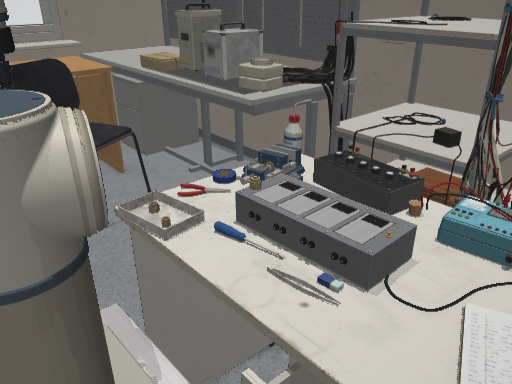

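Top view: grey box centred near (305,172), with four black pads at about (256,160), (288,158), (320,157) and (353,155), and the nut at (235,186). Bystanders lie in front and to the left. Scene view: the box and the clutter behind it (black box, vise).

```bash
python3 - <<'E'
from h import *
d=np.load("pics/top0.npz");p=d["p"];c=d["c"].astype(int)
print("table z",p[250,200],p[230,350])
for uv in[(305,172),(235,186),(300,80),(175,110),(355,217)]: print(uv,p[uv[1],uv[0]].round(3))
sub=np.zeros(c.shape[:2],bool);sub[145:172,235:375]=1
m=(sub&(c.max(2)<50)).astype(np.uint8)
n,l,st,ce=cv2.connectedComponentsWithStats(m)
for i in range(1,n):
    if st[i,4]>60:
        q=p[l==i]; print(st[i],ce[i].round(1),np.median(q,0).round(4),q.min(0).round(3),q.max(0).round(3))
# box top
m=np.zeros_like(sub);m[130:215,222:390]=1
m&=(p[...,2]>0.068)&(p[...,2]<0.082)
xy=p[m][:,:2].astype(np.float32)
(cx,cy),wh,a=cv2.minAreaRect(xy*1000);print("box",cx,cy,wh,a,np.median(p[m][:,2]))
cc=(m&(c.min(2)>150)).astype(np.uint8)
n,l,st,ce=cv2.connectedComponentsWithStats(cc)
for i in range(1,n):
    if st[i,4]>200: print("cover",cv2.minAreaRect((p[l==i][:,:2]*1000).astype(np.float32)),np.median(p[l==i][:,2]))
E
```

```text
table z [0.38127829 0.3208571  0.00377598] [ 0.42454338 -0.03935719  0.00067192]
(305, 172) [0.554 0.073 0.075]
(235, 186) [0.524 0.232 0.076]
(300, 80) [0.774 0.078 0.072]
(175, 110) [0.706 0.371 0.071]
(355, 217) [ 0.455 -0.05   0.011]
[345 150  16  10 131] [352.7 154.4] [ 0.5935 -0.0373  0.0759] [ 0.385 -0.054  0.072] [0.604 0.169 1.013]
[312 152  17  10 125] [320.7 156.2] [0.5905 0.0357 0.0757] [0.58  0.019 0.07 ] [0.6   0.056 0.081]
[280 154  16   9 110] [286.7 158.4] [0.5849 0.1152 0.0757] [0.385 0.095 0.07 ] [0.597 0.169 1.013]
[247 156  16   9  95] [254.1 159.9] [0.5835 0.1884 0.0755] [0.574 0.17  0.072] [0.593 0.204 0.079]
box 555.6660766601562 73.91516876220703 (150.95989990234375, 350.9935607910156) 2.4317128658294678 0.07527035911985758
cover ((537.21142578125, 48.13056182861328), (63.66602325439453, 30.46906089782715), 8.70568561553955) 0.07520679816784703
cover ((536.692138671875, 109.5015869140625), (66.99488067626953, 51.65311050415039), 2.695537567138672) 0.07516676951687346
cover ((531.9229736328125, 184.01988220214844), (64.3782958984375, 53.517242431640625), 1.930023431777954) 0.07531390304406843
```

Box centre is (0.5555, 0.0739) with yaw 0.042. The height and size agree with the given ones, and the pads sit where the drawing predicts. Moving above cover 1 with the fingers shut.

```bash
python3 -m handwheel '[{"translation":[-13,-7.5,0],"roll":-7,"jaw":0},{"translation":[-26,-15,0],"roll":-14,"jaw":0},{"translation":[-39,-22.5,0],"roll":-16.5,"jaw":0},{"translation":[-52,-30.3,0],"roll":-16.5,"jaw":0},{"translation":[-52,-30.3,0],"roll":-16.5,"jaw":0},{"translation":[-52,-30.3,0],"roll":-16.5,"jaw":0},{"translation":[-52,-30.3,0],"roll":-16.5,"jaw":0},{"translation":[-52,-30.3,0],"roll":-16.5,"jaw":0},{"translation":[-52,-30.3,0],"roll":-16.5,"jaw":0},{"translation":[-52,-30.3,0],"roll":-16.5,"jaw":0}]'
```

```text
time_s: 0.93
position: [0.4508, 0.3139, 0.2311]
ee_rot: [-3.141, -0.0, -3.099]
ft_force: [0.9, 0.8, 0.6]
finger_gap: -0.0001
finger_force: 0.0
```

```bash
python3 -m handwheel '[{"translation":[-4,-4,0],"roll":0,"jaw":0},{"translation":[-8,-8,0],"roll":0,"jaw":0},{"translation":[-11,-11.3,2],"roll":0,"jaw":0},{"translation":[-12.9,-13.3,5],"roll":0,"jaw":0},{"translation":[-12.9,-13.3,8],"roll":0,"jaw":0},{"translation":[-12.9,-13.3,11],"roll":0,"jaw":0},{"translation":[-12.9,-13.3,13.5],"roll":0,"jaw":0},{"translation":[-12.9,-13.3,14.5],"roll":0,"jaw":0},{"translation":[-12.9,-13.3,14.7],"roll":0,"jaw":0},{"translation":[-12.9,-13.3,14.7],"roll":0,"jaw":0}]'; python3 - <<'E'
from h import *
im=get_image("wrist");save(im,"w1.png");print(sense()["ft_force"])
E
```

```text
time_s: 1.77
position: [0.5843, 0.1886, 0.0843]
ee_rot: [-3.141, -0.001, -3.099]
ft_force: [-0.2, 0.1, 0.4]
finger_gap: -0.0001
finger_force: 0.0
[-0.30970703 -0.34023536  0.42879132]
```

View pics/w1.png

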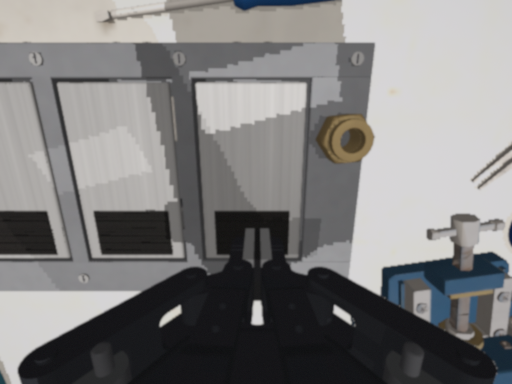

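The wrist view shows the fingertips (257,245) on the pad of cover 1 (215–289, 211–255), well centred. Pressing gently.

```bash
python3 -m handwheel '[{"translation":[0,0,0.5],"roll":0,"jaw":0},{"translation":[0,0,0.7],"roll":0,"jaw":0},{"translation":[0,0,0.9],"roll":0,"jaw":0},{"translation":[0,0,1.0],"roll":0,"jaw":0},{"translation":[0,0,1.05],"roll":0,"jaw":0},{"translation":[0,0,1.05],"roll":0,"jaw":0}]'
```

```text
time_s: 2.32
position: [0.5847, 0.1886, 0.0747]
ee_rot: [3.141, 0.001, -3.099]
ft_force: [-1.9, 1.2, 5.6]
finger_gap: 0.0001
finger_force: 2.6
```

```bash
python3 -m handwheel '[{"translation":[0,0,0.1],"roll":0,"jaw":0},{"translation":[0,0,0.2],"roll":0,"jaw":0},{"translation":[0,0,0.2],"roll":0,"jaw":0}]'
```

```text
time_s: 2.57
position: [0.5848, 0.1886, 0.0745]
ee_rot: [3.141, 0.001, -3.099]
ft_force: [-7.1, -0.3, 21.8]
finger_gap: 0.0001
finger_force: 10.8
```

Cover 1 is firm at 22 N: locked. Next is cover 2.

```bash
python3 -m handwheel '[{"translation":[0,0,-1.2],"roll":0,"jaw":0},{"translation":[0,-3.6,-1.8],"roll":0,"jaw":0},{"translation":[0,-7.0,-1.8],"roll":0,"jaw":0},{"translation":[0,-7.6,-1.5],"roll":0,"jaw":0},{"translation":[0,-7.6,-1.0],"roll":0,"jaw":0},{"translation":[0,-7.6,-0.6],"roll":0,"jaw":0},{"translation":[0,-7.6,-0.4],"roll":0,"jaw":0},{"translation":[0,-7.6,-0.2],"roll":0,"jaw":0},{"translation":[0,-7.6,-0.1],"roll":0,"jaw":0},{"translation":[0,-7.6,-0.1],"roll":0,"jaw":0}]'
```

```text
time_s: 3.4
position: [0.5874, 0.1132, 0.0746]
ee_rot: [-3.141, -0.001, -3.098]
ft_force: [-8.4, -4.4, 21.2]
finger_gap: -0.0003
finger_force: 10.8
```

Cover 2 is firm as well. Cover 3.

```bash
python3 -m handwheel '[{"translation":[0,0,-1.2],"roll":0,"jaw":0},{"translation":[0,-3.6,-1.8],"roll":0,"jaw":0},{"translation":[0,-7.0,-1.8],"roll":0,"jaw":0},{"translation":[0,-7.4,-1.5],"roll":0,"jaw":0},{"translation":[0,-7.4,-1.0],"roll":0,"jaw":0},{"translation":[0,-7.4,-0.6],"roll":0,"jaw":0},{"translation":[0,-7.4,-0.4],"roll":0,"jaw":0},{"translation":[0,-7.4,-0.2],"roll":0,"jaw":0},{"translation":[0,-7.4,-0.1],"roll":0,"jaw":0},{"translation":[0,-7.4,-0.1],"roll":0,"jaw":0}]'
```

```text
time_s: 4.23
position: [0.5905, 0.0393, 0.0734]
ee_rot: [3.141, -0.001, -3.098]
ft_force: [0.2, -0.5, -0.1]
finger_gap: 0.0001
finger_force: 0.0
```

No resistance yet; pressing further.

```bash
python3 -m handwheel '[{"translation":[0,0,0.2],"roll":0,"jaw":0},{"translation":[0,0,0.4],"roll":0,"jaw":0},{"translation":[0,0,0.6],"roll":0,"jaw":0},{"translation":[0,0,0.6],"roll":0,"jaw":0}]'
```

```text
time_s: 4.57
position: [0.5907, 0.0385, 0.0675]
ee_rot: [3.142, 0.0, -3.099]
ft_force: [0.5, 0.9, 0.5]
finger_gap: -0.0002
finger_force: 0.2
```

Cover 3 rocks. Following it down to 22 mm depth.

```bash
python3 -m handwheel '[{"translation":[0,0,0.3],"roll":0,"jaw":0},{"translation":[0,0,0.6],"roll":0,"jaw":0},{"translation":[0,0,0.9],"roll":0,"jaw":0},{"translation":[0,0,1.2],"roll":0,"jaw":0},{"translation":[0,0,1.5],"roll":0,"jaw":0},{"translation":[0,0,1.5],"roll":0,"jaw":0}]'; python3 - <<'E'
from h import *
im=get_image("scene");save(im,"s1.png")
p=pts(im);np.savez("pics/s1.npz",p=p,c=im["pixels"])
cv2.imwrite("pics/s1c.png",cv2.resize(cv2.cvtColor(im["pixels"],cv2.COLOR_RGB2BGR)[100:300,200:450],None,fx=3,fy=3))
E
```

```text
time_s: 5.07
position: [0.5904, 0.0383, 0.052]
ee_rot: [-3.142, -0.001, -3.099]
ft_force: [0.6, 0.4, -0.7]
finger_gap: -0.0002
finger_force: 0.2
```

View pics/s1c.png

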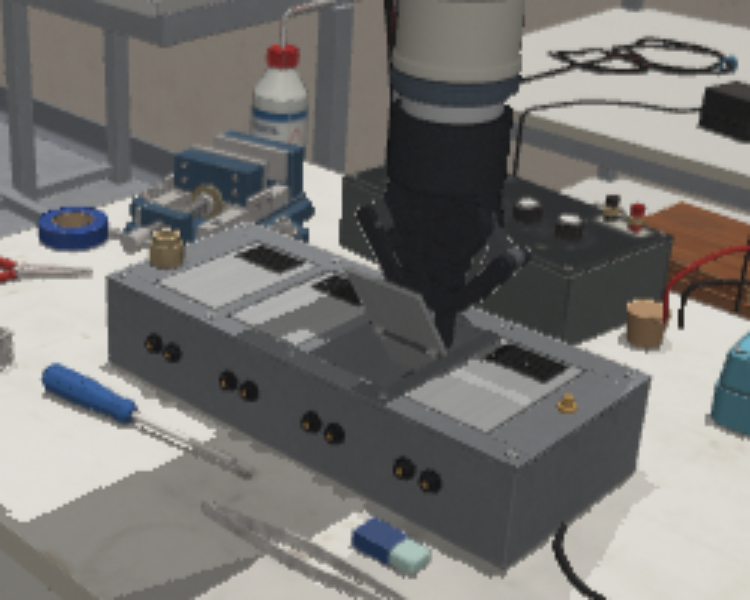

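The picture shows cover 3 tilted about 60° with its front edge raised at crop (350–440, 280–350) and the finger in the well. Lifting straight up, passing over the cover, and coming down in front of it.

```bash
python3 -m handwheel '[{"translation":[0,0,-2],"roll":0,"jaw":0},{"translation":[0,0,-5],"roll":0,"jaw":0},{"translation":[0,0,-8.5],"roll":0,"jaw":0},{"translation":[0,0,-12],"roll":0,"jaw":0},{"translation":[0,0,-12.5],"roll":0,"jaw":0},{"translation":[3,0,-12.5],"roll":0,"jaw":0},{"translation":[7,0,-12.5],"roll":0,"jaw":0},{"translation":[10.5,0,-12.5],"roll":0,"jaw":0},{"translation":[10.5,0,-12.5],"roll":0,"jaw":0},{"translation":[10.5,0,-12.5],"roll":0,"jaw":0}]'; python3 - <<'E'
from h import *
im=get_image("scene");p=pts(im)
yaw=.0424;c,s=np.cos(yaw),np.sin(yaw)
d=p-np.array([.5555,.0739,0]);bx=d[...,0]*c+d[...,1]*s;by=-d[...,0]*s+d[...,1]*c
m=(abs(by+.037)<.029)&(abs(bx-.008)<.1)&(p[...,2]>.08)&(p[...,2]<.145)
x=bx[m]-.008;z=p[...,2][m]-.073
print(m.sum(),z.max(),x[np.argsort(-z)[:5]],np.median(np.degrees(np.arctan2(z,-x))))
E
```

```text
time_s: 5.95
position: [0.4838, 0.0339, 0.1776]
ee_rot: [-3.142, -0.001, -3.099]
ft_force: [1.0, 0.3, 0.1]
finger_gap: 0.0
finger_force: 0.0
333 0.05473882335552789 [-0.03638224 -0.03436556 -0.03596994 -0.03506029 -0.03355112] 54.983778550459746
```

Cover stays at about 57°, edge at z≈0.128, 35 mm in front of the pin. The finger is clear in front; lowering it to z≈0.11, then pushing.

```bash
python3 -m handwheel '[{"translation":[0,0,3],"roll":0,"jaw":0},{"translation":[0,0,5.5],"roll":0,"jaw":0},{"translation":[0,0,6.7],"roll":0,"jaw":0},{"translation":[-1.5,0,6.7],"roll":0,"jaw":0},{"translation":[-3,0,6.7],"roll":0,"jaw":0},{"translation":[-3.8,0,6.7],"roll":0,"jaw":0},{"translation":[-4.6,0,6.7],"roll":0,"jaw":0},{"translation":[-5.4,0,6.7],"roll":0,"jaw":0},{"translation":[-6.2,0,6.7],"roll":0,"jaw":0},{"translation":[-6.2,0,6.7],"roll":0,"jaw":0}]'
```

```text
time_s: 6.83
position: [0.5497, 0.0367, 0.1111]
ee_rot: [3.142, 0.002, -3.099]
ft_force: [-0.3, -0.4, 0.2]
finger_gap: -0.0001
finger_force: 0.0
```

```bash
python3 -m handwheel '[{"translation":[-0.5,0,0],"roll":0,"jaw":0},{"translation":[-0.9,0,0],"roll":0,"jaw":0},{"translation":[-1.2,0,0],"roll":0,"jaw":0},{"translation":[-1.4,0,0],"roll":0,"jaw":0},{"translation":[-1.4,0,0],"roll":0,"jaw":0}]'; python3 - <<'E'
from h import *
im=get_image("scene");save(im,"s2.png")
cv2.imwrite("pics/s2c.png",cv2.resize(cv2.cvtColor(im["pixels"],cv2.COLOR_RGB2BGR)[100:300,200:450],None,fx=3,fy=3))
E
```

```text
time_s: 7.25
position: [0.5621, 0.0372, 0.1109]
ee_rot: [-3.142, 0.0, -3.099]
ft_force: [0.4, -0.5, 0.3]
finger_gap: 0.0
finger_force: 0.0
```

View pics/s2c.png

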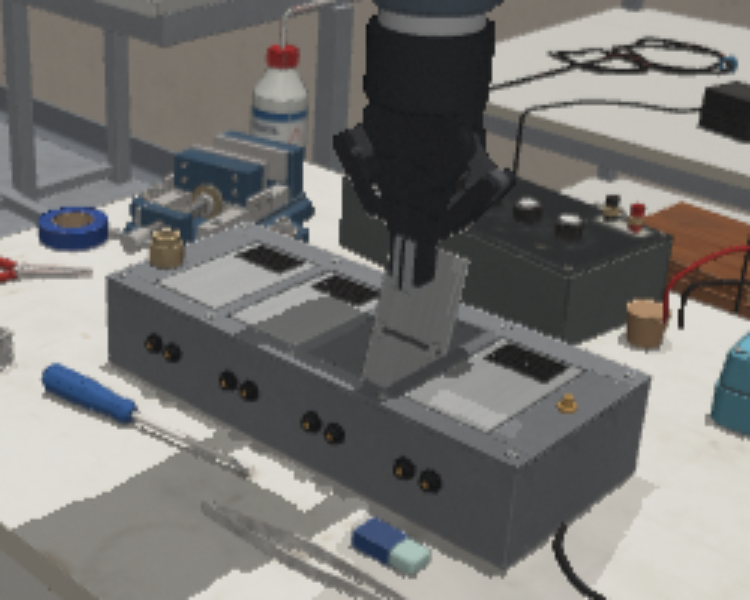

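The cover (crop 365–465, 250–390) is past upright with the finger in front of it. Pushing on in small steps until the stop is felt.

```bash
python3 -m handwheel '[{"translation":[-0.2,0,0],"roll":0,"jaw":0},{"translation":[-0.4,0,0],"roll":0,"jaw":0},{"translation":[-0.4,0,0],"roll":0,"jaw":0}]'
```

```text
time_s: 7.55
position: [0.5661, 0.0374, 0.1109]
ee_rot: [3.142, 0.0, -3.099]
ft_force: [0.3, 0.3, -0.3]
finger_gap: -0.0
finger_force: 0.0
```

```bash
python3 -m handwheel '[{"translation":[-0.2,0,0],"roll":0,"jaw":0},{"translation":[-0.3,0,0],"roll":0,"jaw":0},{"translation":[-0.3,0,0],"roll":0,"jaw":0}]'; python3 - <<'E'
from h import *
im=get_image("scene");p=pts(im)
yaw=.0424;c,s=np.cos(yaw),np.sin(yaw)
d=p-np.array([.5555,.0739,0]);bx=d[...,0]*c+d[...,1]*s;by=-d[...,0]*s+d[...,1]*c
m=(by+.037>-.029)&(by+.037<-.018)&(abs(bx-.008)<.1)&(p[...,2]>.085)&(p[...,2]<.145)
x=bx[m]-.008;z=p[...,2][m]-.073
f=np.polyfit(z,x,1);print(m.sum(),z.max(),90+np.degrees(np.arctan(f[0])),f)
E
```

```text
time_s: 7.8
position: [0.5673, 0.0374, 0.1106]
ee_rot: [-3.142, -0.003, -3.099]
ft_force: [-5.8, -0.7, 3.8]
finger_gap: 0.0001
finger_force: 3.4
131 0.06060663523701505 110.09230999988593 [ 0.36579585 -0.00086772]
```

The stop is reached: 110° measured, with a 6 N reaction. Backing off and rising clear.

```bash
python3 -m handwheel '[{"translation":[1,0,0],"roll":0,"jaw":0},{"translation":[3,0,0],"roll":0,"jaw":0},{"translation":[6,0,0],"roll":0,"jaw":0},{"translation":[8,0,-2],"roll":0,"jaw":0},{"translation":[9,0,-5],"roll":0,"jaw":0},{"translation":[9,0,-9],"roll":0,"jaw":0},{"translation":[9,0,-13],"roll":0,"jaw":0},{"translation":[9,0,-15],"roll":0,"jaw":0},{"translation":[9,0,-15],"roll":0,"jaw":0},{"translation":[9,0,-15],"roll":0,"jaw":0}]'; python3 - <<'E'
from h import *
im=get_image("scene");save(im,"s3.png");p=pts(im)
yaw=.0424;c,s=np.cos(yaw),np.sin(yaw)
d=p-np.array([.5555,.0739,0]);bx=d[...,0]*c+d[...,1]*s;by=-d[...,0]*s+d[...,1]*c
m=(abs(by+.037)<.027)&(abs(bx-.008)<.1)&(p[...,2]>.085)&(p[...,2]<.145)
x=bx[m]-.008;z=p[...,2][m]-.073
f=np.polyfit(z,x,1);print(m.sum(),z.max(),90+np.degrees(np.arctan(f[0])),sense()["qvel"])
E
```

```text
time_s: 8.68
position: [0.4793, 0.0338, 0.2621]
ee_rot: [3.142, 0.004, -3.099]
ft_force: [0.4, -0.2, 0.1]
finger_gap: -0.0001
finger_force: 0.0
615 0.06145243890075382 109.69781218963011 [-0.0006632   0.03034273  0.0182639   0.00059142  0.00287551 -0.00054639]
```

View pics/s3.png

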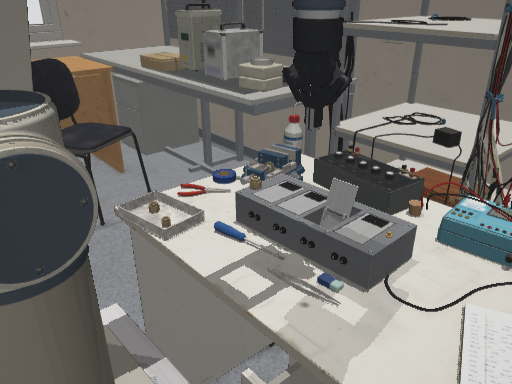

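The picture shows cover 3 leaning back at (340,203), the other covers shut, the bystanders in place, and the gripper clear at (318,80).

```bash
python3 -c "
from station import *
print(sign_off())"
```

```text
the job is handed in; nothing more can be done
None
```

Cover 3 (third from the left) was the unlocked one; it now leans back at about 110° against its stop, the other covers are shut, nothing around was disturbed, and the arm was clear when I handed in at about 8.7 s (covers 1 and 2 held firm, cover 4 not pressed).

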